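# Load the pulse mixer and hold its dead-man key at run

## Task

Stand the vial in the well of the grey pulse mixer, shut the mixer's lid over it, and then press the spring-loaded key halfway down, so that its pointer sits between the two ridges of the gauge post, and keep it there: the job finishes with you still holding the key at that travel. Don't press the key before the lid is shut, never push it through to its bottom stop, and leave the other things on the bench where they are.

Things in the scene. Friction and masses are not known exactly. Their poses are not given: they have to be found in the camera images.
- vial: The only vial on the bench: small upright screw-cap vial, black ribbed cap, white shoulder and brown contents, 27 mm across and 60 mm tall (cap: top 12 mm, 24 mm across), 20 g, standing on the worktop. Origin: centre of its underside; z up along its axis.
- mixer: The pulse mixer: flat grey box fixed to the bench, 150 mm deep (its x) by 220 mm wide (its y), flat deck 55 mm above the worktop. Its x axis points from its front to its back (away from the robot, give or take its yaw), y to its left, z up. Origin: centre of its underside. On the deck: the well and its hinged lid on the left half, the key on the right half.
- well_mouth (a point): Centre of the mouth of the well, level with the deck, at mixer x -20 mm, y +50 mm. Round well, 31 mm wide, 32 mm deep, with a 3 mm chamfer; a seated vial stands 28 mm out of it.
- well_floor (a point): Centre of the floor of the well, 32 mm below its mouth; the vial's origin belongs here.
- lid_hinge (a point): Middle of the lid's hinge line, which runs along the mixer's y axis at deck height, at mixer x +55 mm, y +50 mm (75 mm behind the well's centre).
- mixer_lid (a joint): Lid angle in rad: 0 shut, grows as it opens up and back; starts at 1.4 to 1.65, end stop 1.8. The lid is a hollow hood 110 mm from hinge to front, 84 wide, 38 high, walls 4 mm, thumb tab 13 mm proud of its front. Stiff hinge: stays where it is left, moves with about 2 N at the front. Pushing its outer face, which looks to the mixer's back while open, forward and then down shuts it.
- lid_pad (a point): Point on the outer (top) face of the lid, in the middle of its width, 85 mm from the hinge line along the lid and 38 mm out from the hinge plane: centre of a thin dark pad, where to push. Moves with the lid; when the lid is shut it lies 93 mm above the worktop and its face looks straight up.
- mixer_key (a joint): Travel of the spring-loaded key in m: 0 released, 0.024 at the bottom stop, straight down. Halfway is 0.012; the run position between the two ridges of the gauge post is 0.008 to 0.016. It springs back when let go; the force is about 2 N at first, 5 N halfway, 8 N at the bottom.
- key_top (a point): Centre of the flat top of the key's black mushroom head, 44 mm across, 10 mm thick, at mixer x -20 mm, y -70 mm. Released it stands 99 mm above the worktop, 87 mm when halfway. A metal gauge post, 22 mm wide, 42 mm above the deck, stands 37 to 43 mm behind the key's axis (mixer +x); it has two dark horizontal ridges, and a steel pointer on the key's head runs between them when the key is halfway.
- sample_pot: White pot with a screw cap, 55 mm across, 88 mm tall; bystander, leave it alone. Origin: centre of its underside.
- beaker: Low clear beaker, 73 mm across, 60 mm tall; bystander, leave it alone. Origin: centre of its underside.
- timer: Round bench timer, 66 mm across, 24 mm tall; bystander, leave it alone. Origin: centre of its underside.
- bottle: Brown bottle, 52 mm across, 101 mm tall; bystander, leave it alone. Origin: centre of its underside.

How it is judged (in metres and radians):
On the way, in this order (a step that is already met when the one before it is completed fails the run):
1. the vial stands down in the well, let go (horizontal distance between vial and well_floor below 0.006 m and distance between vial and well_floor below 0.009 m and angle between vial's own z axis and vertical below 0.2 rad and contact force between the fingers and vial below 0.1 N), for 0.2 s.
2. the lid is shut over the vial (horizontal distance between vial and well_floor below 0.006 m and distance between vial and well_floor below 0.009 m and angle between vial's own z axis and vertical below 0.2 rad and value of joint mixer_lid below 0.06 rad), for 0.2 s.
3. the key is held pressed in its run position (all of step 2 and value of joint mixer_key between 0.008 and 0.016 m and contact force between any of the fingers, the arm and mixer above 1 N), for 1 s.
At the end, for the whole second after the job is handed in: Through the last second: vial in the well (underside within 6 mm sideways, 9 mm in all, of the floor's centre; tilt under 0.2 rad), lid shut (under 0.06 rad), robot still pressing the key (over 1 N on the mixer), its travel between 8 and 16 mm (all of step 3); the arm keeps its last pose, push and grip.
It fails at once if the key pressed (over 5 mm) while the lid is open (over 0.1 rad) (value of joint mixer_key above 0.005 m and value of joint mixer_lid above 0.1 rad).
It fails at once if the key pushed to its bottom stop (over 22 mm) (value of joint mixer_key above 0.022 m).
It fails at once if a bystander moved more than 30 mm (distance of any of sample_pot, beaker, timer, bottle from where it was at the start of the episode above 0.03 m).
It also fails if it takes over 54 s, if anything falls off the work surface, if the arm or the gripper's body presses on something with over 40 N, if the wrist force passes 120 N, or if a joint passes its speed limit or range.

## Robot

A 6-joint arm with a two-finger parallel gripper is mounted at the origin on a cart in front of the work surface, level with it; the furniture and walls round the work are solid. World frame = base frame: x ahead of the robot, y to its left, z up, the work surface at z = 0. Lengths are in mm, angles in rad, forces in N, time in s.
With the tool pointing down it reaches from about 400 to 925 mm from the base axis. Payload 3.4 kg.
Tool frame: the origin (TCP) lies at the very end of the fingers, on their centre line; the grasp point (between the pads) lies 19 mm behind it; z points along the fingers, y is the line along which they close (so a half turn about z gives the same grasp; the last joint's range is limited). The gripper opens to 85 mm and grips with 20 to 120 N. Pads are 22 mm wide; open, the fingers measure 114 mm over their backs; the gripper's body (76 mm by 85 mm) begins 54 mm behind the grasp point. The pads swing forward as they close: fully open they stand 13 mm farther back than shut.
Start: joints at [1.21, 0.307, 1.506, -0, 1.328, -0.073], TCP at [162.682, 551.512, 231.305] pointing down, gripper open.
Joint ranges: [-3.12, 3.12], [-1.05, 2.28], [0.14, 2.33], [-1.42, 4.57], [0.1, 2.73], [-2.68, 2.68]. Speed limits (rad/s): [2.57, 2.57, 3.14, 3.14, 3.14, 3.14].

## Interface

Orientations are given as a 3x3 rotation matrix whose columns are the frame's x, y, z axes.
In Python, from bench import ctrl gives the robot as it stands.
- The arm moves only by the tool move_arm, never from a script. Its argument "rows" is one flat list of numbers, 5 for each row, row after row: the opening, from 0 (shut) to 1 (fully open), then the shift along the tool's x, y, z each as a share of 20 mm, from -1 to 1, then the turn about the tool's z as a share of 6 degrees, from -1 to 1. In form: [claw, tx, ty, tz, roll, claw, tx, ty, tz, roll, ...]. A call has 1 to 10 rows; each row shifts and turns the commanded pose from where the row before left it, along the tool's axes as they then stand; what a row does not reach is not made up. A row lasts 1/12 s, in which the tool goes at most 41.7 mm and 7.16 degrees, less where a joint would pass 70% of its speed; a pose out of reach is approached as far as the arm can. A call with a number of a shift or a turn outside -1 to 1 is refused whole. A call with a gripper value outside its range is refused whole. The fingers move at their own pace and stop on an object; the grip force is fixed at half the most. Time passes only in rows, so rows that do not move let the fingers close. It gives the time, the measured TCP pose, the force, the opening and the grip force at its end, in the units of the state.
- ctrl.get_obs(): the state, without advancing time (a new reading comes with each control period).
- ctrl.capture(name): name is "scene" or "top" or "wrist"; returns a dict with "color" (480x640x3 uint8, red, green, blue), "fx", "fy", "cx", "cy" (pixels), "pose" (4x4, takes a point from camera to world coordinates). Camera axes: x right, y down, z forward; pixel columns grow to the right and rows downward; lengths in mm; the calibration is good to about 2 mm. A picture is of the moment at which its call begins. There is no depth.
- ctrl.close_job(): hands the job in; it is judged then, once.
Trained networks look in the newest picture that a camera, given by its name, has taken for a name from the list of things; names that differ only in an ending like _2 or _b are one class to them, and where a whole thing is asked for, a point or a joint stands for the part that bears it (a point fixed in the world has none). Each returns a list of dicts, best first, with "score" (0 to 1); they miss things now and then, are a little off and sometimes report something else, mostly with a low value. They report only what shows in the picture. A call takes as long as a camera call.
- ctrl.regions_of(camera, name): "mask" (480x640 bool, what is visible of it) and "extent" ([left, top, width, height] in pixels, round what is visible of it).
- ctrl.landmark_of(camera, name): "location" ([row, column] in pixels: a listed point, or the origin of a listed thing).
The state is a dict: "t": time; "q": joint angles; "dq": joint speeds; "effort": joint torques, N m; "eef_pos": TCP position; "orientation": TCP orientation; "wrist_force": force on the tool from outside, world axes, zero at the start; "ft_torque": the same for the moment, N m; "width": finger opening in mm; "grasp_force": force on a finger pad.
Only numpy, scipy, OpenCV 4.12 (cv2) and the standard library are available. Lean on these libraries where they do the work, as an engineer would, in place of code of your own. Each camera call takes 0.05 s, during which the arm holds its last target. There are 200 camera calls.

## Working session

There is one attempt and no reset: what is moved stays moved. The work goes in short steps, Python scripts to look and compute and a tool call to move; the robot and the scene stay as the last step left them, time stands still between calls to the robot, and variables do not carry over. Pictures are saved under pics/ and viewed, at most 10 in all, crops included, and the job is handed in when it is done.

Besides the shell and the picture viewer there is one more tool, called as a command line: name --argument value ..., lists and objects as JSON in quotes. move_arm: Moves the arm, as the interface text tells. Shift numbers are shares of 20 mm and turn numbers shares of 6 degrees, none past 1 either way. Its arguments: {"type":"object","properties":{"rows":{"type":"array"}},"required":["rows"]}

```bash
mkdir -p pics; cat > h.py <<'E'
import numpy as np, cv2
from bench import ctrl
def cap(n,save=None):
    c=ctrl.capture(n)
    if save: cv2.imwrite('pics/'+save,c['color'][:,:,::-1])
    return c
def ray(c,rc):
    d=np.array([(rc[1]-c['cx'])/c['fx'],(rc[0]-c['cy'])/c['fy'],1.]);P=np.array(c['pose'])
    return P[:3,3],P[:3,:3]@d
def onz(c,rc,z):
    o,d=ray(c,rc);return o+d*(z-o[2])/d[2]
def tri(obs):
    A=0;b=0
    for c,rc in obs:
        o,d=ray(c,rc);d=d/np.linalg.norm(d);M=np.eye(3)-np.outer(d,d);A=A+M;b=b+M@o
    return np.linalg.solve(A,b)
def proj(c,p):
    P=np.linalg.inv(np.array(c['pose']));q=P[:3,:3]@p+P[:3,3]
    return [round(q[1]/q[2]*c['fy']+c['cy']),round(q[0]/q[2]*c['fx']+c['cx'])]
E
cat > a.py <<'E'
from h import *
np.set_printoptions(precision=1,suppress=True)
cs={n:cap(n,n+'0.png') for n in('scene','top')}
print(ctrl.get_obs())
Z=dict(vial=0,mixer=0,well_mouth=55,lid_hinge=55,key_top=99,lid_pad=None,sample_pot=0,beaker=0,timer=0,bottle=0)
for k,z in Z.items():
    o=[]
    for n,c in cs.items():
        L=ctrl.landmark_of(n,k)
        for l in L[:2]: print(k,n,round(l['score'],2),np.array(l['location']), onz(c,l['location'],z) if z is not None else '')
        if L:o.append((c,L[0]['location']))
    if len(o)==2: print('   tri',tri(o))
E
python3 a.py; python3 -c "
import cv2,numpy as np
cv2.imwrite('pics/b.png',cv2.resize(np.vstack([cv2.imread('pics/scene0.png'),cv2.imread('pics/top0.png')]),(400,600)))"
```

```text
{'t': 0.1, 'q': array([ 1.2,  0.3,  1.5, -0. ,  1.3, -0.1]), 'dq': array([ 0., -0., -0., -0., -0., -0.]), 'effort': array([  0. , -45.9, -25.3,   0. ,   0. ,   0. ]), 'eef_pos': array([162.4, 550.9, 230.4]), 'orientation': array([[-1. ,  0.3, -0. ],
       [ 0.3,  1. , -0. ],
       [ 0. , -0. , -1. ]]), 'wrist_force': array([0.6, 0.2, 0.4]), 'ft_torque': array([-0. ,  0. , -0.1]), 'grasp_force': 0.0, 'width': 85.55729929732102}
vial scene 0.69 [249.4 395.5] [ 459.4 -241.9    0. ]
vial top 0.53 [280.8 390. ] [ 452.8 -248.4    0. ]
   tri [ 456.5 -245.7   -0.6]
mixer scene 0.66 [296.5 264.5] [528.1 118.3   0. ]
mixer top 0.69 [255.8 268.4] [519.4 109.6   0. ]
mixer top 0.15 [256.6 246. ] [515.8 175.5   0. ]
   tri [523.9 114.   -0.9]
well_mouth scene 0.71 [287.4 246.6] [515.9 175.8  55. ]
well_mouth top 0.59 [251.4 250.4] [527.2 155.5  55. ]
   tri [530.6 159.8  40.2]
lid_hinge scene 0.73 [268.  231.6] [593.6 150.8  55. ]
lid_hinge top 0.98 [226.7 253.2] [598.1 149.6  55. ]
   tri [597.6 149.1  52.7]
key_top scene 0.62 [253.8 299.1] [484.9  60.2  99. ]
key_top top 0.51 [261.5 286.1] [497.8  50.1  99. ]
   tri [497.3  49.8  89.7]
lid_pad scene 0.95 [225.6 224.3] 
lid_pad top 0.95 [209.2 254.5] 
lid_pad top 0.41 [253.1 246.5] 
   tri [634.8 135.4 134.4]
sample_pot scene 0.96 [214.2 359.3] [ 642.6 -322.1    0. ]
sample_pot top 0.87 [214.5 419. ] [ 650.  -332.3    0. ]
   tri [ 651.3 -333.3   -7.1]
beaker scene 0.8 [220.1 420.1] [ 509.8 -412.8    0. ]
beaker top 0.87 [258.3 447.8] [ 522.  -417.1    0. ]
   tri [ 519.3 -420.7   -6.2]
timer top 0.84 [258.4 193.4] [507.6 330.4   0. ]
bottle scene 0.92 [371.8 242.2] [379.8 303.5   0. ]
bottle scene 0.71 [255.3 300.5] [597.3 -56.6   0. ]
```

View pics/scene0.png

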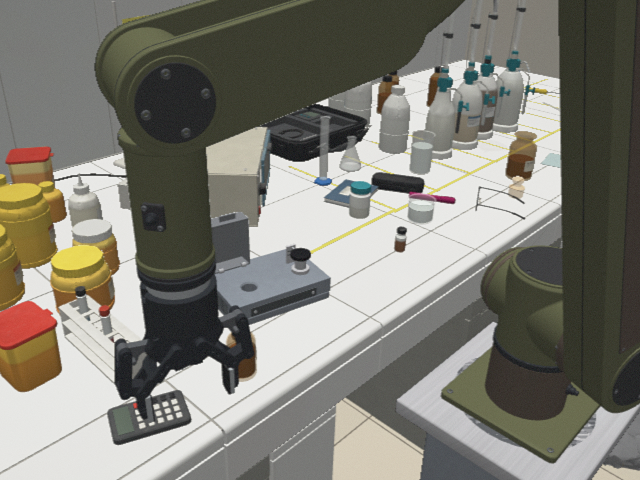

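View pics/top0.png

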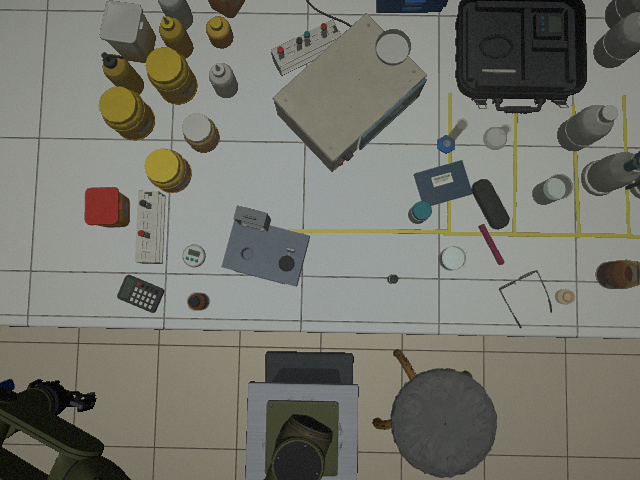

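The scene picture shows the mixer at about (275,275), with its lid up at (230,240), the well at (249,287) and the key at (300,258); the vial is at (400,240). The top picture shows the well at (247,253), the key at (287,263) and the vial at (392,279). This gives a mixer yaw of about -0.235 rad, which nearly matches the present tool y. The vial's two views agree at about (457,-246), so I'll go there via a point over the mixer and look with the wrist camera on the way.

```bash
cat >> h.py <<'E'
def go(p):
    s=ctrl.get_obs();d=s['orientation'].T@(np.array(p,float)-s['eef_pos'])
    print('tool shift mm',np.round(d,1),'shares',np.round(d/20,2));return d
E
python3 - <<'E'
from h import *
s=ctrl.get_obs();print(np.round(s['orientation'],3),s['eef_pos'])
go([450,150,230])
R=s['orientation'];print(R.T@np.array([457-450,-245-150,0])/20)
E
```

```text
[[-0.959  0.283 -0.   ]
 [ 0.283  0.959 -0.   ]
 [-0.    -0.    -1.   ]] [162.68397195 551.49759012 231.28747549]
tool shift mm [-389.2 -303.8    1.3] shares [-19.46 -15.19   0.07]
[-5.92271921e+00 -1.88442669e+01  9.08415314e-04]
```

move_arm --rows '[1, -0.97, -0.76, 0, 0, 1, -0.97, -0.76, 0, 0, 1, -0.97, -0.76, 0, 0, 1, -0.97, -0.76, 0, 0, 1, -0.97, -0.76, 0, 0, 1, -0.97, -0.76, 0, 0, 1, -0.97, -0.76, 0, 0, 1, -0.97, -0.76, 0, 0, 1, -0.97, -0.76, 0, 0, 1, -0.97, -0.76, 0, 0]'

```text
t: 1.93
eef_pos: [306.3, 349.9, 231.5]
orientation: [[-0.959, 0.283, 0.0], [0.283, 0.959, 0.0], [-0.0, 0.0, -1.0]]
wrist_force: [0.3, 0.6, 0.0]
width: 85.4
grasp_force: 0.0
```

move_arm --rows '[1, -0.97, -0.76, 0, 0, 1, -0.97, -0.76, 0, 0, 1, -0.97, -0.76, 0, 0, 1, -0.97, -0.76, 0, 0, 1, -0.97, -0.76, 0, 0, 1, -0.97, -0.76, 0, 0, 1, -0.97, -0.76, 0, 0, 1, -0.97, -0.76, 0, 0, 1, -0.97, -0.76, 0, 0, 1, -0.97, -0.76, 0, 0]'

```text
t: 2.77
eef_pos: [449.4, 149.1, 231.5]
orientation: [[-0.959, 0.283, 0.0], [0.283, 0.959, 0.0], [-0.0, 0.0, -1.0]]
wrist_force: [-0.7, 0.6, -0.6]
width: 85.3
grasp_force: 0.0
```

```bash
cat > m.py <<'E'
from h import *
import sys
np.set_printoptions(precision=1,suppress=True)
tag=sys.argv[1]
Z=dict(vial=0,mixer=0,well_mouth=55,well_floor=23,lid_hinge=55,key_top=99)
cs={n:cap(n,n+tag+'.png') for n in('wrist','scene','top')}
print(ctrl.get_obs()['eef_pos'])
for k in list(Z)+['lid_pad']:
    o=[]
    for n,c in cs.items():
        L=ctrl.landmark_of(n,k)
        if L and L[0]['score']>.4:
            l=L[0];o.append((c,l['location']))
            print(k,n,round(l['score'],2),np.array(l['location']), onz(c,l['location'],Z[k]) if k in Z else '')
    if len(o)>1: print('   tri',tri(o))
E
python3 m.py 1
```

```text
[449.8 149.1 231.3]
vial wrist 0.73 [350.3 355.9] [624.  146.2   0. ]
vial scene 0.65 [248.2 396.7] [ 461.  -248.6    0. ]
vial top 0.51 [280.6 389.2] [ 453.4 -246.     0. ]
   tri [426.3 -45.4 174.3]
mixer wrist 0.9 [285.1 306.3] [528.6 114.    0. ]
mixer scene 0.65 [298.3 265. ] [522.4 122.    0. ]
mixer top 0.69 [255.2 267.6] [521.1 112.    0. ]
   tri [526.4 114.4  -4.3]
well_mouth wrist 0.93 [283.8 352.6] [518.9 164.5  55. ]
well_mouth scene 0.9 [285.9 248.2] [517.8 170.   55. ]
well_mouth top 0.64 [250.2 249. ] [530.6 159.6  55. ]
   tri [527.9 162.2  44.4]
well_floor wrist 0.89 [269.2 352.6] [516.5 168.4  23. ]
well_floor scene 0.63 [296.8 251. ] [520.9 161.   23. ]
well_floor top 0.83 [252.  250.3] [527.9 160.1  23. ]
   tri [522.7 163.1  20.6]
lid_hinge wrist 0.72 [352.6 358.4] [592.3 151.   55. ]
lid_hinge scene 0.94 [268.6 230.7] [593.1 153.6  55. ]
lid_hinge top 0.87 [227.9 249.3] [594.5 160.7  55. ]
   tri [592.4 155.4  56.7]
key_top wrist 0.82 [310.1 217.2] [491.2  49.9  99. ]
key_top scene 0.67 [214.3 361. ] [ 514.8 -170.2   99. ]
key_top top 0.75 [261.4 288.9] [498.2  42.4  99. ]
   tri [451.1  31.6 182.3]
lid_pad scene 0.73 [224.3 223.9] 
lid_pad top 0.89 [210.3 253.8] 
   tri [631.8 137.3 139.2]
```

View pics/wrist1.png

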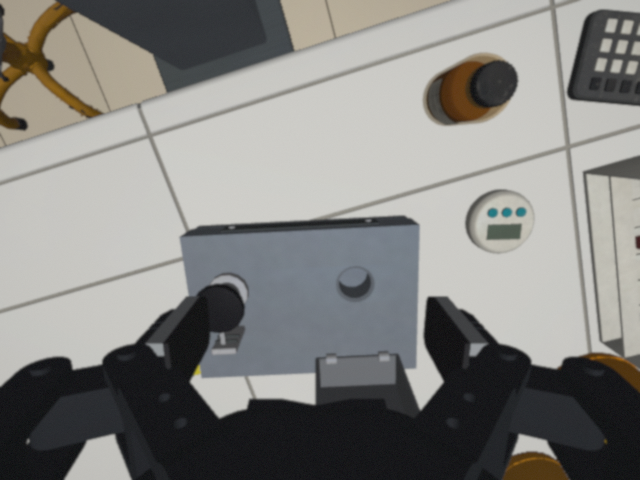

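The wrist picture shows the well clearly at (355,283) and the key head at (222,305). The deck's front edge is tilted 0.064 rad to the image, so the mixer yaw is about -0.23. Next I go to the vial.

move_arm --rows '[1, -0.3, -0.94, 0, 0, 1, -0.3, -0.94, 0, 0, 1, -0.3, -0.94, 0, 0, 1, -0.3, -0.94, 0, 0, 1, -0.3, -0.94, 0, 0, 1, -0.3, -0.94, 0, 0, 1, -0.3, -0.94, 0, 0, 1, -0.3, -0.94, 0, 0, 1, -0.3, -0.94, 0, 0, 1, -0.3, -0.94, 0, 0]'

```text
t: 4.8
eef_pos: [453.1, -48.1, 231.4]
orientation: [[-0.959, 0.283, 0.0], [0.283, 0.959, -0.0], [-0.0, 0.0, -1.0]]
wrist_force: [-0.6, 0.7, 0.3]
width: 85.6
grasp_force: 0.0
```

move_arm --rows '[1, -0.3, -0.94, 0.4, 0, 1, -0.3, -0.94, 0.4, 0, 1, -0.3, -0.94, 0.4, 0, 1, -0.3, -0.94, 0.4, 0, 1, -0.3, -0.94, 0.4, 0, 1, -0.3, -0.94, 0.4, 0, 1, -0.3, -0.94, 0.4, 0, 1, -0.3, -0.94, 0.4, 0, 1, -0.3, -0.94, 0.4, 0, 1, -0.3, -0.94, 0.4, 0]'

```text
t: 5.63
eef_pos: [457.6, -245.5, 150.9]
orientation: [[-0.959, 0.283, 0.0], [0.283, 0.959, -0.0], [-0.0, -0.0, -1.0]]
wrist_force: [0.4, 0.1, 0.0]
width: 85.4
grasp_force: 0.0
```

```bash
python3 - <<'E'
from h import *
np.set_printoptions(precision=1,suppress=True)
c=cap('wrist','wrist2.png');print(ctrl.get_obs()['eef_pos'])
for l in ctrl.landmark_of('wrist','vial')[:2]: print(l['score'],l['location'],onz(c,l['location'],0))
for l in ctrl.regions_of('wrist','vial')[:2]: print(l['score'],l['extent'])
print(c['pose'],c['fx'],c['cx'],c['cy'])
E
```

```text
[ 457.7 -248.9  149.6]
0.62 [229.1, 308.7] [ 458.2 -252.6    0. ]
0.58 [289.2, 211.7, 32.1, 49.3]
0.19 [621.6, 169.9, 15.3, 121.2]
[[   0.3    0.9    0.3  394. ]
 [   1.    -0.3   -0.1 -227.2]
 [   0.     0.3   -1.   294.3]
 [   0.     0.     0.     1. ]] 359.05561436392213 316.32769940308907 241.655806113285
```

View pics/wrist2.png

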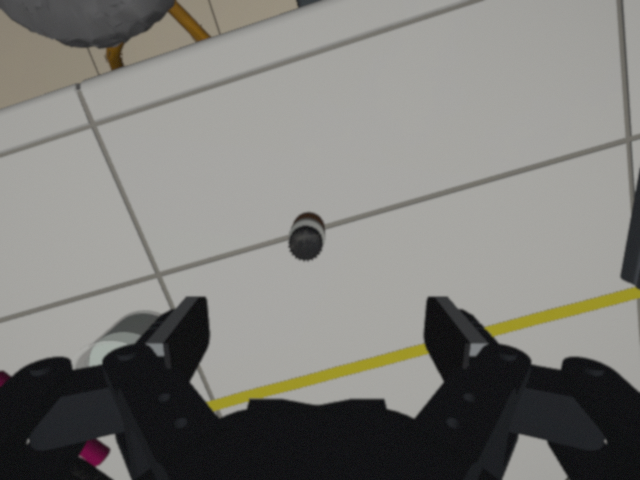

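The vial's cap top is at about (306,247) and its base at about (309,225), between the fingers and slightly left of their centre line.

```bash
python3 - <<'E'
from h import *
c=cap('wrist');print(onz(c,(247,306),60))
go([457.7,-251.5,36])
E
```

```text
[ 456.12066235 -252.49153069   60.        ]
tool shift mm [ -2.6  -6.8 115. ] shares [-0.13 -0.34  5.75]
```

move_arm --rows '[1, 0, -0.2, 0.8, 0, 1, 0, -0.1, 0.8, 0, 1, 0, 0, 0.8, 0, 1, 0, 0, 0.8, 0, 1, 0, 0, 0.8, 0, 1, 0, 0, 0.8, 0, 1, 0, 0, 0.7, 0, 1, 0, 0, 0.2, 0, 1, 0, 0, 0, 0, 0.1, 0, 0, 0, 0]'

```text
t: 6.67
eef_pos: [456.3, -249.7, 37.9]
orientation: [[-0.959, 0.282, 0.0], [0.282, 0.959, -0.0], [-0.0, 0.0, -1.0]]
wrist_force: [-0.2, -0.8, 0.3]
width: 75.7
grasp_force: 0.0
```

move_arm --rows '[0, 0, 0, 0, 0, 0, 0, 0, 0, 0, 0, 0, 0, 0, 0, 0, 0, 0, 0, 0, 0, 0, 0, 0, 0, 0, 0, 0, 0, 0, 0, 0, 0, 0, 0]'

```text
t: 7.25
eef_pos: [456.4, -250.6, 38.0]
orientation: [[-0.959, 0.283, 0.001], [0.283, 0.959, -0.001], [-0.001, -0.0, -1.0]]
wrist_force: [-0.3, -0.2, 6.2]
width: 22.2
grasp_force: 57.7
```

move_arm --rows '[0, 0, 0, -0.4, 0, 0, 0, 0, -0.9, 0, 0, 0, 0, -0.9, 0, 0, 0, 0, -0.9, 0, 0, 0, 0, -0.9, 0, 0, 0, 0, -0.9, 0, 0, 0, 0, -0.9, 0, 0, 0, 0, -0.9, 0, 0, 0, 0, 0, 0]'

```text
t: 8.0
eef_pos: [457.7, -251.3, 175.0]
orientation: [[-0.959, 0.283, 0.006], [0.283, 0.959, -0.004], [-0.006, -0.002, -1.0]]
wrist_force: [0.4, -0.5, 0.0]
width: 21.8
grasp_force: 57.5
```

```bash
python3 - <<'E'
from h import *
c=cap('wrist','wrist3.png');s=ctrl.get_obs();print(s['eef_pos'],s['width'],s['grasp_force'])
go([490,130,170])
E
```

```text
[ 457.02968274 -250.85693868  173.31861853] 21.833776573324254 57.52487294288585
tool shift mm [ 76.1 374.6   2.6] shares [ 3.81 18.73  0.13]
```

View pics/wrist3.png

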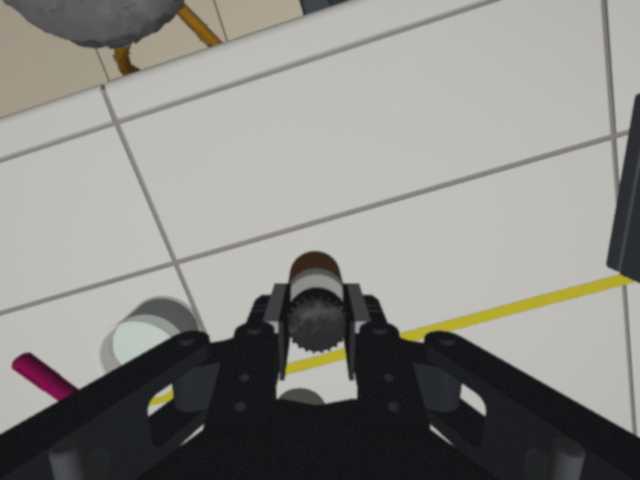

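The vial is held upright by its cap at (317,320), centred between the pads. Next I go close to the well.

move_arm --rows '[0, 0.2, 0.94, 0, 0, 0, 0.2, 0.94, 0, 0, 0, 0.2, 0.94, 0, 0, 0, 0.2, 0.94, 0, 0, 0, 0.2, 0.94, 0, 0, 0, 0.2, 0.94, 0, 0, 0, 0.2, 0.94, 0, 0, 0, 0.2, 0.94, 0, 0, 0, 0.2, 0.94, 0, 0, 0, 0.2, 0.94, 0, 0]'

```text
t: 8.88
eef_pos: [469.5, -57.3, 170.0]
orientation: [[-0.959, 0.283, -0.003], [0.283, 0.959, 0.001], [0.003, -0.0, -1.0]]
wrist_force: [0.6, -0.5, -0.4]
width: 21.7
grasp_force: 57.6
```

move_arm --rows '[0, 0.2, 0.94, 0, 0, 0, 0.2, 0.94, 0, 0, 0, 0.2, 0.94, 0, 0, 0, 0.2, 0.94, 0, 0, 0, 0.2, 0.94, 0, 0, 0, 0.2, 0.94, 0, 0, 0, 0.2, 0.94, 0, 0, 0, 0.2, 0.94, 0, 0, 0, 0.2, 0.94, 0, 0, 0, 0.2, 0.94, 0, 0]'

```text
t: 9.72
eef_pos: [484.3, 133.9, 169.9]
orientation: [[-0.959, 0.283, -0.003], [0.283, 0.959, -0.0], [0.003, -0.001, -1.0]]
wrist_force: [-0.3, 0.8, -0.6]
width: 21.6
grasp_force: 57.6
```

```bash
python3 m.py 4|grep -v tri; python3 - <<'E'
from h import *
c=cap('wrist')
for k in('well_mouth','key_top'):
  for l in ctrl.regions_of('wrist',k)[:2]: print(k,l['score'],l['extent'])
E
```

```text
[484.6 133.9 170.1]
vial wrist 0.66 [275.4 313.2] [532.  116.4   0. ]
vial scene 0.88 [254.3 269.8] [650.4  -7.6   0. ]
vial top 0.5 [213.1 415.2] [ 654. -321.    0.]
mixer scene 0.52 [219.2 417.5] [ 517.6 -412.1    0. ]
mixer top 0.78 [256.1 268.5] [518.5 109.3   0. ]
well_mouth wrist 0.61 [268.  367.7] [518.6 164.1  55. ]
well_mouth scene 0.61 [214.8 359. ] [ 571.6 -233.3   55. ]
well_mouth top 0.83 [253.5 247.6] [521.1 163.3  55. ]
well_floor wrist 0.83 [256.2 367.8] [520.4 168.3  23. ]
well_floor scene 0.83 [296.9 251.5] [519.9 160.5  23. ]
well_floor top 0.94 [252.6 248.4] [526.1 165.6  23. ]
lid_hinge scene 0.73 [269.3 234. ] [586.2 150.4  55. ]
lid_hinge top 0.57 [226.4 252.1] [598.9 152.8  55. ]
key_top wrist 0.91 [302.6 198.8] [494.   51.2  99. ]
lid_pad scene 0.93 [224.9 222.1] 
lid_pad top 0.92 [207.  253.3] 
well_mouth 0.71 [149.6, 182.2, 308.7, 257.8]
key_top 0.82 [166.2, 263.3, 67.1, 70.4]
key_top 0.33 [320.7, 356.6, 123.9, 80.3]
```

View pics/wrist4.png

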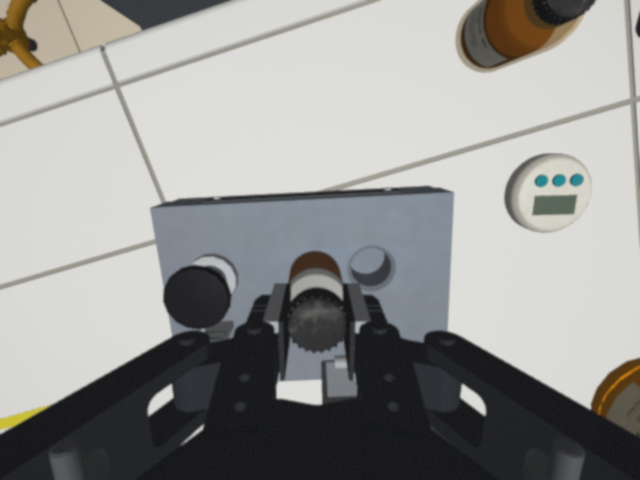

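The well mouth is at about (371,267) and the held vial's cap at (317,320). I'll measure the well ellipse from its pixels.

```bash
python3 - <<'E'
from h import *
c=cap('wrist');s=ctrl.get_obs()
g=cv2.cvtColor(c['color'],cv2.COLOR_RGB2GRAY)
r=g[235:300,340:405]
cv2.imwrite('pics/crop.png',cv2.resize(cv2.equalizeHist(r),(455,455),interpolation=cv2.INTER_CUBIC))
for rc in((267,372),(268,367.7),(267,370)): print(rc,onz(c,rc,55))
zt=s['eef_pos'][2]+22
print(s['eef_pos'],onz(c,(320,317),zt))
e=s['eef_pos']; 
print('well proj for',[ (p,proj(c,np.array(p))) for p in((519,164,55),(519,167,55))])
E
```

```text
(267, 372) [520.77045916 166.86690376  55.        ]
(268, 367.7) [520.62343224 163.51565949  55.        ]
(267, 370) [520.33776073 165.4009312   55.        ]
[485.47359629 133.13771464 171.28876548] [482.59911374 133.89476272 193.28876548]
well proj for [((519, 164, 55), [266, 368]), ((519, 167, 55), [265, 372])]
```

View pics/crop.png

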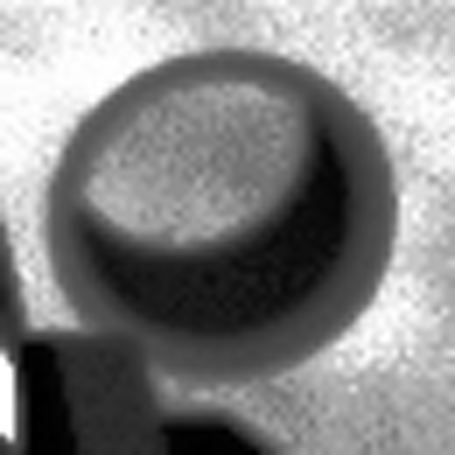

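The well's outer rim is centred at about (371.7,265.7), which puts the well at (519.5,167). The vial's axis, measured with the same camera, is at about (483,134).

move_arm --rows '[0, -0.64, 0.7, 0, 0, 0, -0.63, 0.7, 0, 0, 0, 0, 0.7, 0, 0, 0, 0, 0, 0.7, 0, 0, 0, 0, 0.8, 0, 0, 0, 0, 0.8, 0, 0, 0, 0, 0.7, 0, 0, 0, 0, 0.5, 0, 0, 0, 0, 0.3, 0, 0, 0, 0, 0, 0]'

```text
t: 11.95
eef_pos: [520.6, 166.3, 94.0]
orientation: [[-0.959, 0.283, -0.003], [0.283, 0.959, -0.001], [0.003, -0.001, -1.0]]
wrist_force: [0.1, 0.5, 0.3]
width: 21.5
grasp_force: 57.6
```

```bash
python3 - <<'E'
from h import *
c=cap('wrist','wrist5.png');s=ctrl.get_obs();print(s['eef_pos'],s['wrist_force'],s['width'])
cv2.imwrite('pics/crop5.png',cv2.resize(c['color'][200:400,210:430,::-1],(660,600)))
E
```

```text
[521.27757346 166.36429248  94.9031638 ] [-0.29606933  0.71113114  0.44242043] 21.89979589846171
```

View pics/crop5.png

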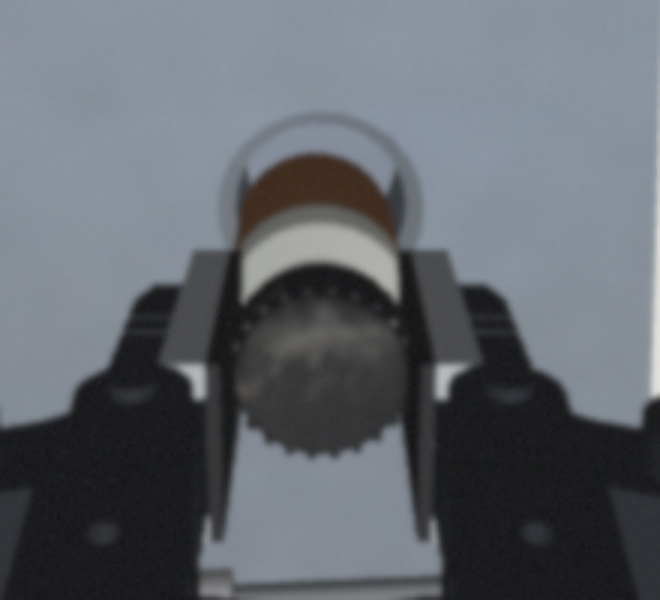

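The vial's bottom is centred sideways in the chamfer ring, but about 2.5 mm too far back: front gap from rows 113 to 152 in the crop. I'll shift +x tool 2.4 mm and lower.

move_arm --rows '[0, 0.12, 0, 0, 0, 0, 0, 0, 0.2, 0, 0, 0, 0, 0.3, 0, 0, 0, 0, 0.3, 0, 0, 0, 0, 0.3, 0, 0, 0, 0, 0, 0]'

```text
t: 12.5
eef_pos: [518.4, 166.6, 71.9]
orientation: [[-0.959, 0.283, -0.002], [0.283, 0.959, -0.001], [0.002, -0.001, -1.0]]
wrist_force: [-1.8, 0.3, -0.1]
width: 21.9
grasp_force: 57.6
```

move_arm --rows '[0, 0, 0, 0.25, 0, 0, 0, 0, 0.2, 0, 0, 0, 0, 0, 0]'

```text
t: 12.75
eef_pos: [518.9, 166.7, 63.4]
orientation: [[-0.959, 0.283, -0.002], [0.283, 0.959, -0.0], [0.001, -0.001, -1.0]]
wrist_force: [0.4, -1.2, -1.0]
width: 21.8
grasp_force: 57.6
```

move_arm --rows '[0, 0, 0, 0.07, 0, 0.4, 0, 0, 0, 0, 0.6, 0, 0, 0, 0, 0.6, 0, 0, 0, 0, 0.6, 0, 0, 0, 0, 0.6, 0, 0, -0.5, 0, 0.6, 0, 0, -0.8, 0, 0.6, 0, 0, -1, 0, 0.6, 0, 0, -1, 0, 0.6, 0, 0, -1, 0]'

```text
t: 13.58
eef_pos: [519.4, 166.8, 150.5]
orientation: [[-0.959, 0.283, 0.0], [0.283, 0.959, 0.0], [-0.0, 0.0, -1.0]]
wrist_force: [0.7, 0.0, 1.3]
width: 51.3
grasp_force: 0.0
```

```bash
python3 m.py 6|grep -v -e 'key' ; python3 - <<'E'
import cv2,numpy as np
a=cv2.imread('pics/wrist6.png')[150:350,210:430];b=cv2.imread('pics/scene6.png')[190:340,180:345]
cv2.imwrite('pics/crop6.png',np.hstack([cv2.resize(a,(400,364)),cv2.resize(b,(400,364))]))
E
```

```text
[521.  167.3 151.4]
vial wrist 0.64 [235.4 314. ] [526.5 162.6   0. ]
vial scene 0.47 [298.1 251.4] [542.7 142.    0. ]
   tri [520.1 163.   21.3]
mixer wrist 0.8 [251.4 258.1] [526.5 112.7   0. ]
mixer scene 0.78 [297.2 266.4] [523.4 117.2   0. ]
mixer top 0.86 [255.2 268.3] [521.2 109.9   0. ]
   tri [525.1 112.2  -3.1]
well_mouth scene 0.84 [287.2 248.4] [514.  172.7  55. ]
well_mouth top 0.71 [213.9 417.4] [ 643.4 -318.3   55. ]
   tri [ 782.6 -247.  -248.2]
well_floor wrist 0.64 [234. 317.] [520.5 166.9  23. ]
well_floor scene 0.8 [297.8 249.5] [520.3 165.6  23. ]
well_floor top 0.95 [252. 251.] [527.9 158.1  23. ]
   tri [525.5 162.1  16.9]
lid_hinge wrist 0.55 [339.6 322. ] [591.7 149.7  55. ]
lid_hinge scene 0.69 [267.7 235.4] [589.1 144.3  55. ]
lid_hinge top 0.85 [228.5 251. ] [592.8 155.8  55. ]
   tri [588.8 151.   59.3]
   tri [498.8  46.8  92.6]
lid_pad scene 0.93 [225.9 221.1] 
lid_pad top 0.6 [209.4 252.2] 
   tri [634.8 142.3 136. ]
```

View pics/crop6.png

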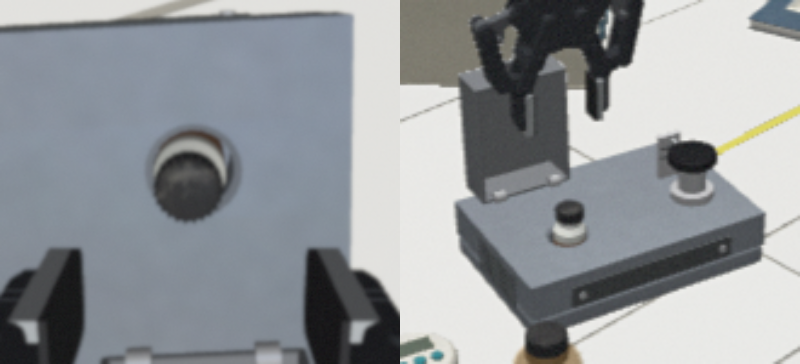

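The vial stands seated in the well, at (190,185) in the left crop and (568,220) in the right crop, and the lid is upright. The hinge measured at (591.7,149.7) agrees with the point computed from the well, (591.5,149.7). Lid angle is about 1.64. Next I align to the mixer, rise, and pass over the lid to its back with the fingers shut.

move_arm --rows '[0.3, 0, 0, -1, -0.55, 0, 0, 0, -1, 0, 0, 0, 0, -1, 0, 0, -0.4, 0, -0.3, 0, 0, -0.9, 0, 0, 0, 0, -0.9, 0, 0, 0, 0, -0.9, 0, 0, 0, 0, -0.9, 0, 0, 0, 0, -0.9, 0, 0, 0, 0, -0.9, 0, 0, 0]'

```text
t: 15.62
eef_pos: [633.6, 140.0, 214.0]
orientation: [[-0.974, 0.227, -0.001], [0.227, 0.974, -0.0], [0.0, -0.0, -1.0]]
wrist_force: [1.2, 0.7, -0.2]
width: 0.1
grasp_force: 0.0
```

move_arm --rows '[0, -0.9, 0, 0, 0, 0, -0.9, 0, 0, 0, 0, -0.2, 0, 0, 0, 0, 0, 0, 0, 0]'

```text
t: 15.95
eef_pos: [672.4, 130.8, 213.6]
orientation: [[-0.974, 0.228, -0.001], [0.228, 0.974, -0.0], [0.001, -0.0, -1.0]]
wrist_force: [0.8, 0.5, 0.0]
width: 0.1
grasp_force: 0.0
```

```bash
python3 - <<'E'
from h import *
s=ctrl.get_obs();print(s['eef_pos'],np.round(s['orientation'],3).tolist(),s['width'])
a=-.23;X=np.array([np.cos(a),np.sin(a)]);Y=np.array([-X[1],X[0]]);d=s['eef_pos'][:2]-[591.5,149.7]
print('mixer-frame rel hinge',d@X,d@Y)
for n in('scene','top','wrist'):cap(n,n+'7.png')
E
```

```text
[672.41617805 130.77990886 213.60403268] [[-0.974, 0.228, -0.001], [0.228, 0.974, -0.0], [0.001, -0.0, -1.0]] 0.0512473254583693
mixer-frame rel hinge 83.09871890264873 0.025212955531056735
```

View pics/scene7.png

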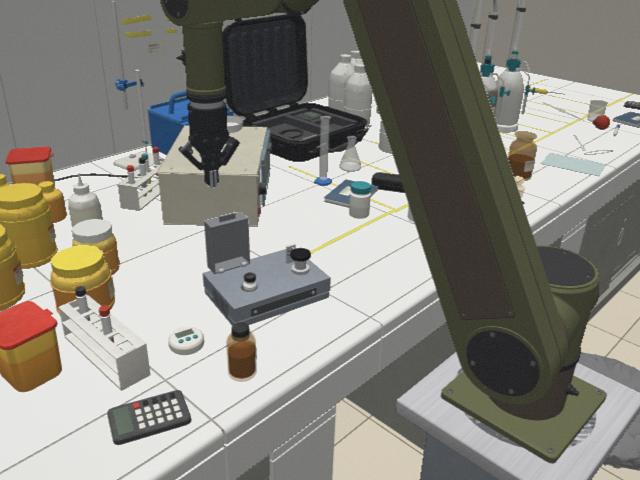

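The gripper is behind the lid at (212,170) and clear of the big instrument, with the lid at (228,240). I lower the fingers behind the lid and begin pushing forward.

move_arm --rows '[0, 0, 0, 0.8, 0, 0, 0, 0, 0.9, 0, 0, 0, 0, 0.9, 0, 0, 0, 0, 0.9, 0, 0, 0, 0, 0.6, 0, 0, 0.5, 0, 0, 0, 0, 0.5, 0, 0, 0, 0, 0.5, 0, 0, 0]'

```text
t: 16.77
eef_pos: [641.2, 138.7, 133.8]
orientation: [[-0.974, 0.227, 0.001], [0.227, 0.974, 0.0], [-0.001, 0.0, -1.0]]
wrist_force: [1.0, -0.6, -0.1]
width: 0.2
grasp_force: 1.6
```

move_arm --rows '[0, 0.5, 0, 0, 0, 0, 0.5, 0, -0.1, 0, 0, 0.5, 0, -0.1, 0, 0, 0.5, 0, -0.1, 0]'

```text
t: 17.1
eef_pos: [602.9, 147.9, 140.4]
orientation: [[-0.974, 0.227, 0.003], [0.227, 0.974, 0.001], [-0.002, 0.001, -1.0]]
wrist_force: [2.1, 0.7, -0.1]
width: 0.1
grasp_force: 0.8
```

move_arm --rows '[0, 0.5, 0, 0, 0, 0, 0.5, 0, 0, 0, 0, 0.5, 0, 0.1, 0, 0, 0.5, 0, 0.15, 0, 0, 0.42, 0, 0.29, 0, 0, 0.42, 0, 0.29, 0]'

```text
t: 17.6
eef_pos: [546.2, 160.5, 121.8]
orientation: [[-0.974, 0.227, -0.001], [0.227, 0.974, 0.0], [0.001, -0.0, -1.0]]
wrist_force: [0.7, 0.6, 0.6]
width: -0.1
grasp_force: 0.9
```

move_arm --rows '[0, 0.4, 0, 0.29, 0, 0, 0.2, 0, 0.31, 0, 0, 0.2, 0, 0.31, 0, 0, 0.2, 0, 0.31, 0, 0, 0.1, 0, 0.2, 0]'

```text
t: 18.02
eef_pos: [525.1, 165.3, 92.7]
orientation: [[-0.974, 0.227, -0.002], [0.227, 0.974, -0.0], [0.002, -0.001, -1.0]]
wrist_force: [-0.9, -1.5, 24.6]
width: 0.1
grasp_force: 14.0
```

move_arm --rows '[0, 0, 0, 0.1, 0, 0, 0, 0, 0, 0]'

```text
t: 18.18
eef_pos: [525.2, 165.2, 92.9]
orientation: [[-0.974, 0.227, -0.002], [0.227, 0.974, -0.0], [0.002, -0.001, -1.0]]
wrist_force: [-6.2, -0.2, 14.7]
width: -0.3
grasp_force: 7.4
```

The fingers stopped at z 92.8 with 15 N or more, so the lid is shut. I rise and move above the key.

move_arm --rows '[0, 0, 0, -0.6, 0, 0, 0, 0, -0.7, 0, 0, 0, 0, -0.7, 0, 0, 0.2, -0.9, 0, 0, 0, 0.15, -0.9, 0, 0, 0, 0, -0.9, 0, 0, 0, 0, -0.9, 0, 0, 0, 0, -0.9, 0, 0, 0, 0, -0.9, 0, 0, 0, 0, -0.6, 0, 0]'

```text
t: 19.02
eef_pos: [492.1, 48.4, 131.4]
orientation: [[-0.974, 0.228, -0.0], [0.228, 0.974, -0.001], [0.0, -0.001, -1.0]]
wrist_force: [0.3, -0.3, -0.5]
width: 0.0
grasp_force: 0.0
```

```bash
python3 m.py 8; python3 - <<'E'
from h import *
c=cap('wrist');print(ctrl.get_obs()['eef_pos'])
for n in('wrist','scene'):
  for l in ctrl.landmark_of(n,'key_top')[:2]+ctrl.landmark_of(n,'lid_pad')[:1]: print(n,l)
c=cap('scene');a=-.23
H=np.array([591.5,149.7])
for th in(0,.1,1.6):
  u=-85*np.cos(th)+38*np.sin(th); print('pad scene px at',th,proj(c,np.array([H[0]+u*np.cos(a),H[1]+u*np.sin(a),55+85*np.sin(th)+38*np.cos(th)])))
E
```

```text
[492.5  49.4 131.6]
mixer wrist 0.55 [254.1 408.9] [527.  116.1   0. ]
mixer scene 0.83 [295.9 264.8] [529.4 116.4   0. ]
   tri [527.8 116.6   0.3]
well_mouth scene 0.85 [286.1 249.2] [515.9 169.   55. ]
well_mouth top 0.56 [251.5 247.3] [526.8 164.3  55. ]
   tri [525.7 163.7  48.3]
well_floor top 0.5 [301.7 200.3] [381.5 300.1  23. ]
lid_hinge scene 0.93 [270.8 230.2] [587.  159.9  55. ]
lid_hinge top 0.75 [226.1 253.1] [599.8 150.   55. ]
   tri [600.4 150.6  45.1]
key_top wrist 0.98 [276.3 319. ] [492.5  49.4  99. ]
key_top scene 0.56 [253.7 301.4] [481.9  56.5  99. ]
   tri [493.5  47.7  91.2]
lid_pad wrist 0.95 [253.6 546.1] 
lid_pad scene 0.76 [269.9 250.1] 
lid_pad top 0.91 [253.8 245.9] 
   tri [513.9 166.2  92.4]
[492.3502318   49.9287298  131.88894408]
wrist {'location': [273.3, 315.7], 'score': 0.58}
wrist {'location': [255.9, 542.8], 'score': 0.86}
scene {'location': [253.7, 301.4], 'score': 0.56}
scene {'location': [269.9, 250.1], 'score': 0.76}
pad scene px at 0 [271, 251]
pad scene px at 0.1 [267, 250]
pad scene px at 1.6 [225, 222]
```

The lid pad reads z 92.4, so the lid is shut, and the key is directly under the tool. I lower onto it in stages.

move_arm --rows '[0, 0, 0, 0.7, 0, 0, 0, 0, 0.7, 0, 0, 0, 0, 0.3, 0, 0, 0, 0, 0.2, 0, 0, 0, 0, 0, 0, 0, 0, 0, 0, 0]'

```text
t: 21.02
eef_pos: [491.8, 50.0, 94.1]
orientation: [[-0.974, 0.227, -0.001], [0.227, 0.974, -0.0], [0.001, -0.0, -1.0]]
wrist_force: [-2.1, -0.3, 2.7]
width: -0.2
grasp_force: 1.4
```

move_arm --rows '[0, 0, 0, 0.2, 0, 0, 0, 0, 0.15, 0, 0, 0, 0, 0, 0, 0, 0, 0, 0, 0, 0, 0, 0, 0, 0, 0, 0, 0, 0, 0]'

```text
t: 21.52
eef_pos: [492.5, 50.0, 87.1]
orientation: [[-0.974, 0.227, 0.0], [0.227, 0.974, -0.0], [-0.0, 0.0, -1.0]]
wrist_force: [-2.4, -0.5, 5.0]
width: 0.3
grasp_force: 2.3
```

move_arm --rows '[0, 0, 0, 0, 0, 0, 0, 0, 0, 0, 0, 0, 0, 0, 0, 0, 0, 0, 0, 0, 0, 0, 0, 0, 0, 0, 0, 0, 0, 0, 0, 0, 0, 0, 0, 0, 0, 0, 0, 0, 0, 0, 0, 0, 0, 0, 0, 0, 0, 0]'

```text
t: 22.35
eef_pos: [492.4, 50.0, 86.9]
orientation: [[-0.974, 0.227, 0.0], [0.227, 0.974, -0.0], [-0.0, -0.0, -1.0]]
wrist_force: [-1.9, -0.4, 3.9]
width: -0.0
grasp_force: 2.3
```

```bash
python3 - <<'E'
from h import *
for i in range(6):
  c=cap('wrist');s=ctrl.get_obs();print(np.round(s['eef_pos'],1),np.round(s['wrist_force'],1))
for n in('scene','top'):cap(n)
o=[(cap(n),ctrl.landmark_of(n,'lid_pad')) for n in('scene','top')]
if all(l for _,l in o): print(tri([(c,l[0]['location']) for c,l in o]))
E
```

```text
[492.4  50.   86.9] [-1.2  0.1  3.9]
[492.5  50.   86.9] [-1.   0.3  4.3]
[492.4  50.   86.9] [-1.4  0.4  4.7]
[492.5  50.   86.9] [-1.7  0.3  5.5]
[492.5  50.   86.9] [-1.2  0.3  4.8]
[492.5  50.   86.9] [-1.2 -0.   4.9]
[511.84160889 170.7185178   93.19123725]
```

The key is held at z 86.9 with about 5 N, which is halfway, and the lid is shut. It has been held over 1 s, so I hand in.

```bash
python3 -c "
from bench import ctrl
print(ctrl.close_job())"
```

```text
the job is handed in; nothing more can be done
None
```

The job is handed in; no verdict came back, but the last readings put the vial seated in the well, the lid shut (pad at 93 mm), and the key held halfway (87 mm, about 5 N).

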